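# Lift the carrots out of the steel pan and hold them level to drain

## Robot

A 6-joint arm with a two-finger parallel gripper is mounted at the origin on a cart in front of the work surface, level with it; the furniture and walls round the work are solid. World frame = base frame: x ahead of the robot, y to its left, z up, the work surface at z = 0. Lengths are in mm, angles in degrees, forces in N, time in s.
With the tool pointing down it reaches from about 375 to 900 mm from the base axis. Payload 3.1 kg.
Tool frame: the origin (TCP) lies between the finger pads; the fingertips stand 14 mm ahead of it and the grasp point (between the pads) lies 5 mm behind it (manip.finger_overhang is the distance from the TCP to the fingertips, in mm); z points along the fingers, y is the direction in which the jaws open and shut (so a half turn about z gives the same grasp; the last joint's range is limited). The gripper opens to 85 mm and grips with 20 to 120 N. Pads are 22 mm wide; open, the fingers measure 114 mm over their backs; the gripper's body (76 mm by 85 mm) begins 54 mm behind the grasp point. The pads swing forward as they close: fully open they stand 13 mm farther back than shut.
Start: joints at [57.897, 30.224, 82.088, -0, 67.689, -10.227], TCP at [232.828, 579.99, 245.31] pointing down, gripper open.
Joint ranges: [-176.69, 176.69], [-43.24, 126.21], [12.49, 139.97], [-82, 262], [0, 151.66], [-163.58, 163.58]. Speed limits (degrees/s): [159.86, 159.86, 180, 180, 180, 180].

## Interface

Orientations are given as a 3x3 rotation matrix whose columns are the frame's x, y, z axes.
In Python, from station import manip gives the robot as it stands. The module is installed in compiled form; this text tells all that it offers.
- The arm moves only by the tool play_rows, never from a script. Its argument "moves" is a list of rows, each a list of 2 entries, a list of its own where there are three numbers: the shift along the tool's x, y, z in cm, then the turn about the tool's z in rad. In form: [[[dx, dy, dz], turn], ...]. A call has 1 to 12 rows; each row shifts and turns the commanded pose from where the row before left it, along the tool's axes as they then stand; what a row does not reach is not made up. A row lasts 1/8 s, in which the tool goes at most 62.5 mm and 10.7 degrees, less where a joint would pass 70% of its speed; a pose out of reach is approached as far as the arm can. A call is refused whole if a number of a shift passes 6.25 or a number of a turn 0.188, either way. A call with a gripper value outside its range is refused whole. "grip" is the opening, from -1 (shut) to 1 (fully open), set as the call begins (left out, the last holds). The fingers move at their own pace and stop on an object; "squeeze" is the grip in N (left out, the last holds). Time passes only in rows, so rows that do not move let the fingers close. It gives the time, the measured TCP pose, the force and the opening at its end, in the units of the state.
- manip.sense(): the state, without advancing time (a new reading comes with each control period).
- manip.read_camera(name): name is "scene" or "top"; returns a dict with "img" (384x512x3 uint8, red, green, blue), "fx", "fy", "cx", "cy" (pixels), "origin" and "attitude" of the camera in the world. Camera axes: x right, y up, looking along -z (the intrinsics and any distortion apply to the point x, -y, -z); pixel columns grow to the right and rows downward; lengths in mm; the calibration is good to about 2 mm. A picture is of the moment at which its call begins. There is no depth.
- manip.sign_off(): hands the job in, once; it reports no verdict.
The state is a dict: "clock": time; "q": joint angles; "joint_velocities": joint speeds; "effort": joint torques, N m; "position": TCP position; "ee_rot": TCP orientation; "ft_force": force on the tool from outside, world axes, zero at the start; "torque": the same for the moment, N m; "gripper_width": opening from 0.0 (shut) to 1.0 (fully open).
Only numpy, scipy, OpenCV 4.12 (cv2) and the standard library are available. Lean on these libraries where they do the work, as an engineer would, in place of code of your own. Each camera call takes 0.05 s, during which the arm holds its last target.

## Task

The carrots are done: take the tongs off the pan and lay them down on the table, clear of the pan. Then swing the folded handle of the perforated insert upright, lift the insert with all three carrots straight up out of the pan by that handle and hold it still and level a few centimetres above the pan for three seconds, so that it drains back into it. Finish with the insert still in your grip in the air; leave the pan and everything else standing where it is.

Things in the scene. Friction and masses are not known exactly. Their poses are not given: they have to be found in the camera images.
- tongs_grip (a point): grasp point of the steel tongs, a rigid V (arms do not move) 254 long, 93 wide, 30 high. It lies midway between the arms, 15.5 mm above their underside, where they measure 58 to 64 mm over both arms: grasp from above across both, closing along its x. Its y points along the tongs: hinge end 60 mm ahead (+y), open tips 172 mm behind, z up
- tongs: the same tongs, about 0.12 kg; origin on the underside, mid-length, 45 mm from the grip point towards the tips, axes as there. At the start they lie across the insert's +x half, on its long rims
- pan: deep rectangular stainless pan, loose, 326 x 177 mm, 152 mm high, 0.95 kg, open on top; origin at the centre of its underside, x along its long side, z up. It stands on the table, the insert nested in it
- strainer: perforated steel insert hanging in the pan's mouth: tray 296 x 136 x 55 mm deep, flange 326 x 176 mm on the pan's rim, play about 5 mm a side, 0.6 to 0.8 kg with all in it. Origin at the centre of its underside, x along the long side, z up; seated, the origin is 97 mm above the pan's origin, and clear of the rim above 152 mm
- handle (a joint): bail handle of the insert, 6 mm wire U pivoted in ears at the middle of the long sides; axis along the insert's y, 74 mm above its underside. 0 = folded over the -x half, resting 0.20 rad above level; grows as it swings up; 1.37 rad = upright; 2.74 = folded the other way. Free hinge: it falls back when let go
- handle_grip (a point): middle of the handle's black grip sleeve, 75 mm from the pivot axis: round bar 22 mm thick, 84 mm long along the insert's y (also this point's y), turning freely on its wire. Folded, it lies 73 mm from the insert's middle towards -x and 31 mm above the flange, free space under it; pinch it from above, closing along the insert's x, and follow the arc
- carrot_1_mid (a point): middle of carrot 1 of 3: whole peeled orange carrot, 181 long, 33 thick, about 45 g, loose, lying lengthwise in the insert
- carrot_2_mid (a point): middle of carrot 2 of 3: whole peeled orange carrot, 181 long, 33 thick, about 45 g, loose, lying lengthwise in the insert
- carrot_3_mid (a point): middle of carrot 3 of 3: whole peeled orange carrot, 181 long, 33 thick, about 45 g, loose, lying lengthwise in the insert
- mill: bystander: dark wooden pepper mill, 58 across, 160 high mm, origin at the centre of its underside
- free_table (a point): middle of the clear stretch of table top on the left, about 0.36 m (x) by 0.13 m (y); nothing stands there. The table top is at z = 0, and the point lies on it.
There are look-alikes about, which are no part of the job. What is shaped like the part that bears carrot_1_mid but turquoise or yellow is not meant.

How it is judged:
By the outcome, as a careful person would: the job done as asked, in the order asked, and still so for the second after the job is handed in, while the arm keeps its last pose, push and grip.
It also fails if it takes over 70 s, if anything falls off the work surface, if the arm or the gripper's body presses on something with over 40 N, if the wrist force passes 120 N, or if a joint passes its speed limit or range.

## Working session

There is one attempt and no reset: what is moved stays moved. The work goes in short steps, Python scripts to look and compute and a tool call to move; the robot and the scene stay as the last step left them, time stands still between calls to the robot, and variables do not carry over. Pictures are saved under pics/ and viewed, and the job is handed in when it is done.

Besides the shell and the picture viewer there is one more tool, called after ">>>" by a JSON object that holds its "op" and its "data". play_rows: Moves the arm, as the interface text tells. Its arguments: {"type":"object","properties":{"moves":{"type":"array","items":{"type":"array"}},"grip":{"type":"number"},"squeeze":{"type":"number"}},"required":["moves"]}

```bash
mkdir -p pics; ls; python3 - <<'E'
from station import manip
import cv2,numpy as np
s=manip.sense()
for k,v in s.items(): print(k,np.round(v,3).tolist() if not np.isscalar(v) else v)
for n in ["scene","top"]:
    c=manip.read_camera(n)
    cv2.imwrite(f"pics/{n}0.png",cv2.cvtColor(c["img"],cv2.COLOR_RGB2BGR))
    print(n,{k:(np.round(v,4).tolist()) for k,v in c.items() if k!="img"})
E
```

```text
pics
clock 0.0
q [57.898, 30.281, 82.155, 0.002, 67.689, -10.227]
joint_velocities [0.108, -0.015, -0.079, -0.038, 0.033, -0.019]
effort [-0.001, -44.233, -17.803, -0.0, 0.008, 0.0]
position [232.464, 579.436, 244.322]
ee_rot [[-0.928, 0.373, -0.001], [0.373, 0.928, -0.002], [0.0, -0.002, -1.0]]
ft_force [-0.203, 0.386, -0.366]
torque [0.056, -0.019, -0.01]
gripper_width 0.9986093320336366
scene {'fx': 409.3627, 'fy': 409.3627, 'cx': 255.6311, 'cy': 190.544, 'origin': [81.5752, -727.7252, 840.8156], 'attitude': [[0.8571, 0.3179, -0.4053], [-0.5147, 0.5571, -0.6517], [0.0186, 0.7672, 0.6411]]}
top {'fx': 381.9453, 'fy': 381.9453, 'cx': 254.847, 'cy': 189.2487, 'origin': [385.1314, 10.8363, 1378.0789], 'attitude': [[0.0281, 0.9935, -0.1107], [-0.9993, 0.0305, 0.0207], [0.024, 0.1101, 0.9936]]}
```

View pics/scene0.png

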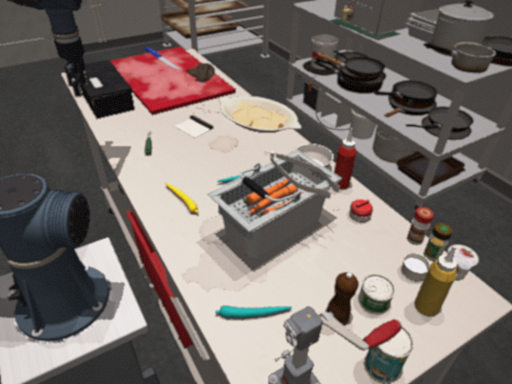

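View pics/top0.png

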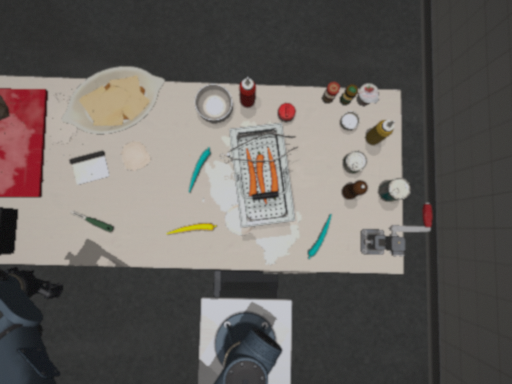

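```bash
cat > h.py <<'E'
import cv2,numpy as np
from station import manip
def crop(n,name,x0,y0,w,h,s):
    c=manip.read_camera(n); im=cv2.cvtColor(c["img"],cv2.COLOR_RGB2BGR)[y0:y0+h,x0:x0+w]
    im=cv2.resize(im,None,fx=s,fy=s,interpolation=cv2.INTER_CUBIC)
    for i in range(0,w,10):
        cv2.line(im,(i*s,0),(i*s,6 if (x0+i)%50 else 14),(0,255,0),1)
        if (x0+i)%20==0: cv2.putText(im,str(x0+i),(i*s,24),0,.4,(0,255,0),1)
    for i in range(0,h,10):
        cv2.line(im,(0,i*s),(6,i*s),(0,255,0),1)
        if (y0+i)%20==0: cv2.putText(im,str(y0+i),(8,i*s+4),0,.4,(0,255,0),1)
    cv2.imwrite("pics/"+name,im); return c
CAL={"scene":dict(f=409.3627,cx=255.6311,cy=190.544,o=[81.5752,-727.7252,840.8156],A=[[0.8571,0.3179,-0.4053],[-0.5147,0.5571,-0.6517],[0.0186,0.7672,0.6411]]),
"top":dict(f=381.9453,cx=254.847,cy=189.2487,o=[385.1314,10.8363,1378.0789],A=[[0.0281,0.9935,-0.1107],[-0.9993,0.0305,0.0207],[0.024,0.1101,0.9936]])}
def ray(n,u,v):
    c=CAL[n]; d=np.array(c["A"])@np.array([(u-c["cx"])/c["f"],-(v-c["cy"])/c["f"],-1]); return np.array(c["o"]),d
def atz(n,u,v,z):
    o,d=ray(n,u,v); return o+d*(z-o[2])/d[2]
def tri(a,b):
    o1,d1=ray("scene",*a);o2,d2=ray("top",*b)
    d1/=np.linalg.norm(d1);d2/=np.linalg.norm(d2)
    t=np.linalg.lstsq(np.c_[d1,-d2],o2-o1,rcond=None)[0]
    p,q=o1+d1*t[0],o2+d2*t[1]; return (p+q)/2,np.linalg.norm(p-q)
def proj(n,p):
    c=CAL[n]; k=np.array(c["A"]).T@(np.array(p)-c["o"]); return c["cx"]+c["f"]*k[0]/-k[2], c["cy"]-c["f"]*k[1]/-k[2]
E
python3 - <<'E'
from h import *
crop("top","t1.png",215,110,95,125,6) 
c=crop("scene","s1.png",205,135,145,130,5)
E
python3 - <<'E'
import cv2
im=cv2.imread("pics/t1.png");print(im.shape);cv2.imwrite("pics/t1b.png",im[:600])
E
```

```text
(750, 570, 3)
```

View pics/t1b.png

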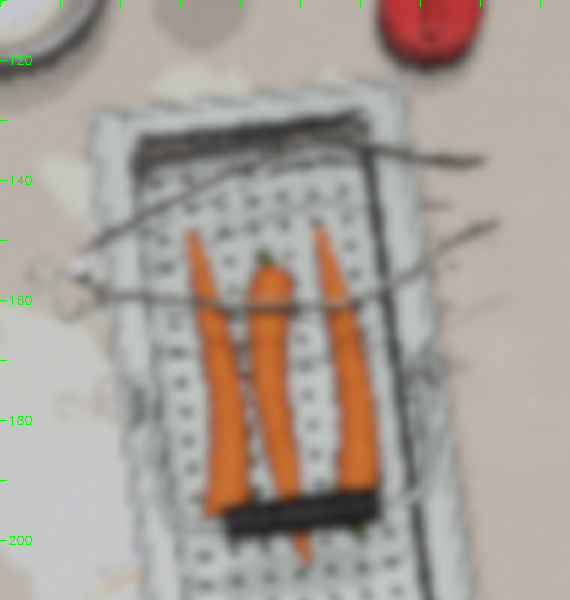

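View pics/s1.png

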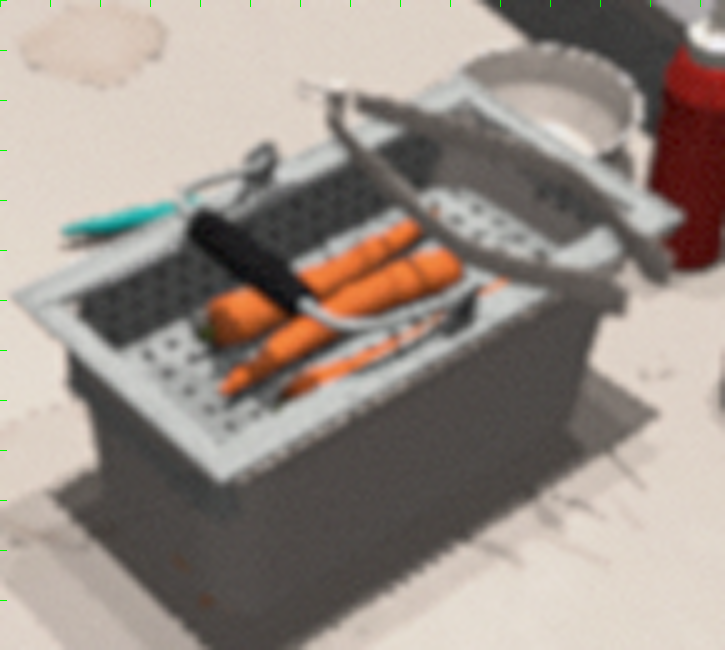

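```bash
python3 - <<'E'
import cv2
im=cv2.imread("pics/t1.png");cv2.imwrite("pics/t1c.png",im[300:])
from h import *
for n,a,b in [("hinge",(272.6,154),(228,154.7)),("tipfar",(338,189),(295,136.7)),("tipnear",(329,194.6),(297.5,147)),("LF",(297,149.4),(229.7,128.7)),("RF",(342,178),(282.5,124.2)),
 ("sleeveL",(205+203/5,135+222/5),(215+232/6,110+523/6)),("sleeveR",(205+298/5,135+297/5),(215+375/6,110+502/6))]:
    p,e=tri(a,b);print(n,p.round(1),round(e,1))
E
```

```text
hinge [631.5  73.9 167.5] 5.2
tipfar [ 697.4 -141.   164.6] 2.3
tipnear [ 662.2 -148.8  166.4] 0.2
LF [719.5  72.7 154.9] 2.6
RF [ 742.5 -101.6  156.1] 7.5
sleeveL [494.1 -11.6 187.1] 2.9
sleeveR [506.6 -85.8 186.1] 1.0
```

View pics/t1c.png

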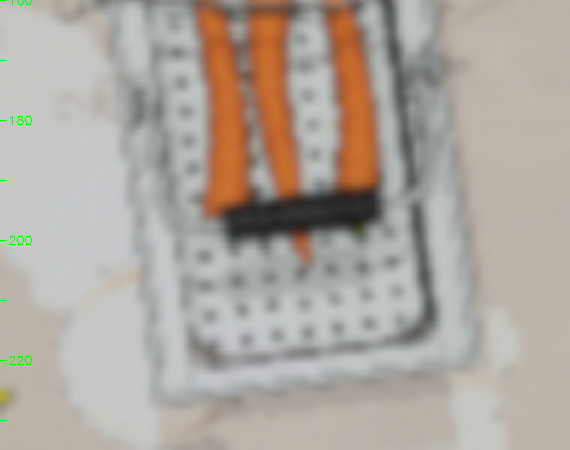

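```bash
python3 - <<'E'
from h import *
from scipy.optimize import least_squares
Z=154
T=[(229.7,128.7),(282.5,124.2),(294.2,220.3),(240.8,227)]
S=[(297,149.4),(342,178),(250,231),(208,194.4)]
L=[(163,88.5),(163,-88.5),(-163,-88.5),(-163,88.5)]
def pts(p,l):
    c,s=np.cos(p[2]),np.sin(p[2]); return [np.array([p[0]+c*x-s*y,p[1]+s*x+c*y,p[3]]) for x,y in l]
def res(p,which="both"):
    r=[]
    for q,t,s in zip(pts(p,L),T,S):
        if which!="scene": r+=list(np.subtract(proj("top",q),t))
        if which!="top": r+=list(np.subtract(proj("scene",q),s))
    return r
for w in("both","top","scene"):
    f=least_squares(res,[580,-40,0.1,154],args=(w,)); print(w,f.x.round(3),np.round(f.fun,1))
p=least_squares(res,[580,-40,0.1,154]).x
print("handle", pts([p[0],p[1],p[2],186],[(-73,0)]))
# tongs fit: hinge (0,105) .. grip at +y45: hinge end=(0,60) from grip ; tips (±40,-172)
TP=[((0,60),(228,154.7),(272.6,154)),((40,-172),(295,136.7),(338,189)),((-40,-172),(297.5,147),(329,194.6))]
def rt(p):
    r=[]
    for l,t,s in TP:
        q=pts([p[0],p[1],p[2],p[3]],[l])[0]
        r+=list(np.subtract(proj("top",q),t))+list(np.subtract(proj("scene",q),s))
    return r
f=least_squares(rt,[640,0,0,168]); print("tongs",f.x.round(3),np.round(f.fun,1))
for n in ("top","scene"):
  print(n,[np.round(proj(n,q),1) for q in pts(f.x,[(0,0),(30,0),(-30,0),(0,60)])])
E
```

```text
both [ 5.74552e+02 -3.67020e+01  1.50000e-01  1.50827e+02] [-0.5 -0.9 -0.2  0.5  0.  -2.4 -0.3  0.7  1.4 -0.3 -0.9  0.9  0.1 -0.3
 -1.6 -0.8]
top [ 5.74272e+02 -3.67480e+01  1.41000e-01  1.30702e+02] [ 0.2  0.5 -0.1 -0.5  0.2  0.3 -0.3 -0.3]
scene [ 5.79740e+02 -3.25030e+01  1.56000e-01  1.46773e+02] [-0.1  0.4 -0.2  0.2  0.6  0.4 -0.4 -0.9]
handle [array([502.36675331, -47.58016388, 186.        ])]
tongs [6.44660e+02 2.17260e+01 2.21000e-01 1.63627e+02] [-1.5 -0.5 -2.1  0.1 -0.8 -7.5  5.7 -3.3  1.7  5.9 -4.5  4.6]
top [array([244.7, 150.8]), array([243. , 141.8]), array([246.5, 159.7]), array([226.5, 154.2])]
scene [array([285.6, 163.2]), array([292.8, 159. ]), array([278.2, 167.4]), array([270.5, 154.1])]
```

```bash
cat >> h.py <<'E'
def yawof(R): R=np.array(R); return np.arctan2(R[1,1],R[0,1])  # world angle of tool y
def plan(target,yaw,n,start=None):
    s=manip.sense(); R=np.array(s["ee_rot"]); p=np.array(s["position"]) if start is None else np.array(start[0])
    th=yawof(R) if start is None else start[1]
    dy=(yaw-th+np.pi/2)%np.pi-np.pi/2
    d=(np.array(target)-p)/n; rows=[]
    for i in range(n):
        a=th+dy*i/n
        y=np.array([np.cos(a),np.sin(a),0]); x=np.array([y[1],-y[0],0])*-1; z=np.array([0,0,-1.])
        # right-handed: x = y cross z
        x=np.cross(y,z)
        rows.append([[round(float(d@x)/10,2),round(float(d@y)/10,2),round(float(d@z)/10,2)],round(float(-dy/n),3)])
    print("from",p.round(1),"yaw",round(float(th),3),"dyaw",round(float(dy),3)); print(str(rows).replace(" ",""))
def st():
    s=manip.sense(); print("t",round(s["clock"],2),"p",np.round(s["position"],1),"yaw",round(float(yawof(s["ee_rot"])),3),"F",np.round(s["ft_force"],1),"w",round(s["gripper_width"],3),"q",np.round(s["q"],0))
E
python3 - <<'E'
from h import *
print(manip.finger_overhang)
for u,v in [(244.7,152.2),(138,190)]: print(atz("top",u,v,168 if u>200 else 0).round(1))
print([ (k,atz("top",*k,0).round()) for k in [(112,230),(160,95),(168,235),(190,190),(135,140),(107,180),(128,150),(15,235)]])
plan([642.5,20.5,260],0.22,12)
E
```

```text
14.0
[639.   21.7 168. ]
[523.  403.1   0. ]
[((112, 230), array([377., 486.,   0.])), ((160, 95), array([880., 344.,   0.])), ((168, 235), array([365., 287.,   0.])), ((190, 190), array([529., 216.,   0.])), ((135, 140), array([706., 425.,   0.])), ((107, 180), array([556., 516.,   0.])), ((128, 150), array([668., 448.,   0.])), ((15, 235), array([350., 824.,   0.]))]
from [232.6 579.6 244.7] yaw 1.189 dyaw -0.969
[[[-4.91,-3.05,-0.13],0.081],[[-5.14,-2.65,-0.13],0.081],[[-5.33,-2.22,-0.13],0.081],[[-5.49,-1.79,-0.13],0.081],[[-5.62,-1.34,-0.13],0.081],[[-5.71,-0.88,-0.13],0.081],[[-5.76,-0.41,-0.13],0.081],[[-5.78,0.05,-0.13],0.081],[[-5.75,0.52,-0.13],0.081],[[-5.69,0.98,-0.13],0.081],[[-5.6,1.44,-0.13],0.081],[[-5.46,1.88,-0.13],0.081]]
```

Look-alikes: for the carrots, turquoise at top (200,170) and (320,237) and yellow at (192,229). The orange ones at (250,175), (260,172) and (273,170) in the insert are the ones meant. The steel V at (228–297, 136–160) is the only pair of tongs, and the crops confirm it: hinge at (228,155), near the pan's left rim. The black sleeve at (254–277, 197–194) is the handle.

>>> {"op": "play_rows", "data": {"moves": [[[-4.91,-3.05,-0.13],0.081],[[-5.14,-2.65,-0.13],0.081],[[-5.33,-2.22,-0.13],0.081],[[-5.49,-1.79,-0.13],0.081],[[-5.62,-1.34,-0.13],0.081],[[-5.71,-0.88,-0.13],0.081],[[-5.76,-0.41,-0.13],0.081],[[-5.78,0.05,-0.13],0.081],[[-5.75,0.52,-0.13],0.081],[[-5.69,0.98,-0.13],0.081],[[-5.6,1.44,-0.13],0.081],[[-5.46,1.88,-0.13],0.081]], "grip": 1, "squeeze": 30}}

```text
clock: 1.7
position: [642.8, 18.7, 260.8]
ee_rot: [[-0.212, 0.977, -0.0], [0.977, 0.212, 0.0], [0.0, -0.0, -1.0]]
ft_force: [1.0, 0.4, 0.6]
gripper_width: 0.996
```

```bash
python3 - <<'E'
from h import *
st()
plan([641.5,20.5,260],0.22,4)
crop("scene","s2.png",205,105,145,120,5)
E
```

```text
t 1.7 p [642.8  18.7 260.8] yaw 0.214 F [1.  0.4 0.6] w 0.996 q [ -8.  31.  78.   0.  71. -21.]
from [642.8  18.7 260.8] yaw 0.214 dyaw 0.006
[[[0.05,-0.02,0.02],-0.001],[[0.05,-0.02,0.02],-0.001],[[0.05,-0.02,0.02],-0.001],[[0.05,-0.02,0.02],-0.001]]
```

View pics/s2.png

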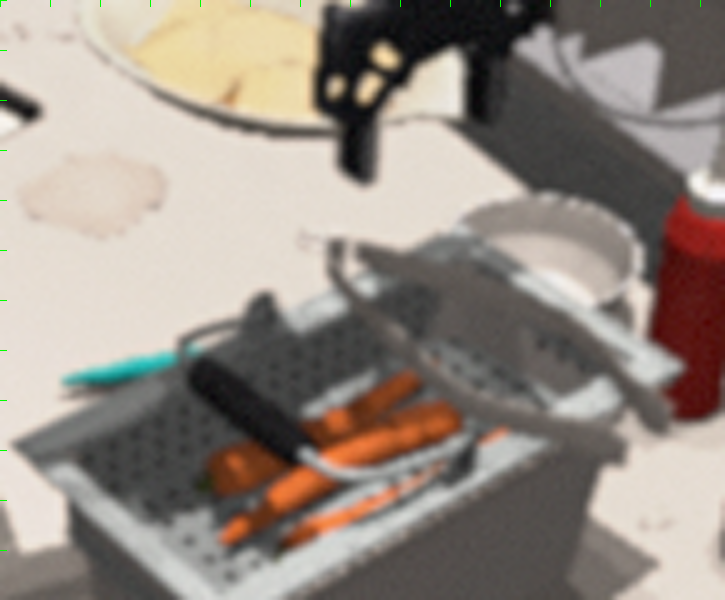

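The gripper is above the tongs, with its fingers at about (276,138) and (300,125) in the scene image. Next I'll lower it partway and look.

>>> {"op": "play_rows", "data": {"moves": [[[0.15,-0.1,1.5],0],[[0,0,2],0],[[0,0,2],0],[[0,0,1],0],[[0,0,0],0]]}}

```text
clock: 2.38
position: [639.4, 22.6, 194.8]
ee_rot: [[-0.217, 0.976, -0.003], [0.976, 0.217, 0.001], [0.001, -0.003, -1.0]]
ft_force: [-0.3, -1.7, 0.7]
gripper_width: 1.004
```

```bash
python3 - <<'E'
from h import *
st()
crop("scene","s3.png",235,115,100,80,7)
E
```

```text
t 2.38 p [639.4  22.6 194.8] yaw 0.218 F [-0.3 -1.7  0.7] w 1.004 q [ -8.  35.  82.   0.  63. -20.]
```

View pics/s3.png

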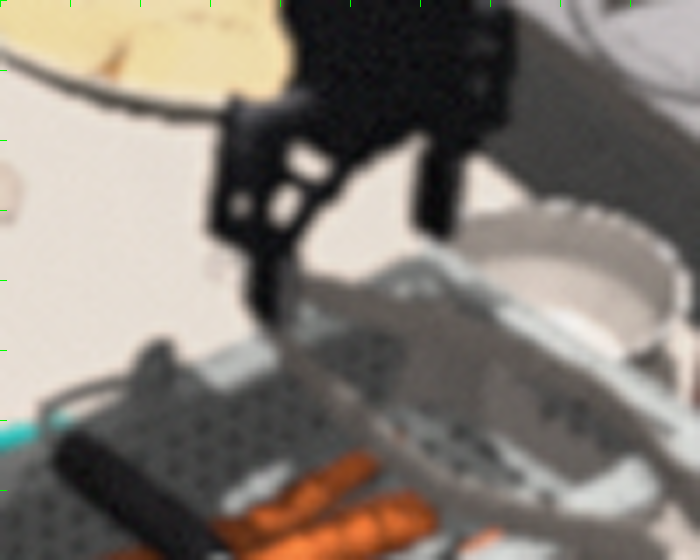

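```bash
python3 - <<'E'
from h import *
st()
for z in (181,190,160):
  for s in (-1,1):
    p=np.array([640.5,21,z])+s*46*np.array([.976,.217,0])
    print(z,s,np.round(proj("scene",p),1),np.round(proj("top",p),1))
crop("top","t3.png",205,110,100,70,7)
E
```

```text
t 2.42 p [640.2  22.4 195.7] yaw 0.218 F [-0.  -0.6  0.1] w 1.0 q [ -8.  35.  82.   0.  63. -20.]
181 -1 [273.3 165.3] [247.6 164.9]
181 1 [296.1 152.4] [242.2 137. ]
190 -1 [273.5 162.6] [247.6 164.4]
190 1 [296.3 149.7] [242.2 136.3]
160 -1 [273.  171.4] [247.6 166. ]
160 1 [295.5 158.4] [242.3 138.6]
```

View pics/t3.png

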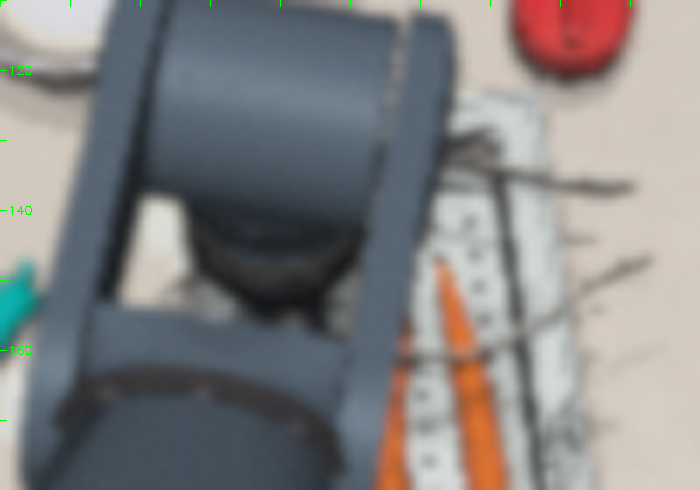

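>>> {"op": "play_rows", "data": {"moves": [[[-0.15,0.1,0.8],0],[[0,0,0.8],0],[[0,0,0.8],0],[[0,0,0.7],0],[[0,0,0],0]]}}

```text
clock: 3.1
position: [641.4, 20.4, 163.9]
ee_rot: [[-0.215, 0.977, -0.002], [0.977, 0.215, 0.0], [0.001, -0.002, -1.0]]
ft_force: [0.3, -0.2, 0.5]
gripper_width: 1.002
```

```bash
python3 - <<'E'
from h import *
st()
crop("scene","s4.png",235,115,100,80,7)
E
```

```text
t 3.1 p [641.4  20.4 163.9] yaw 0.217 F [ 0.3 -0.2  0.5] w 1.002 q [ -8.  37.  84.   0.  60. -21.]
```

View pics/s4.png

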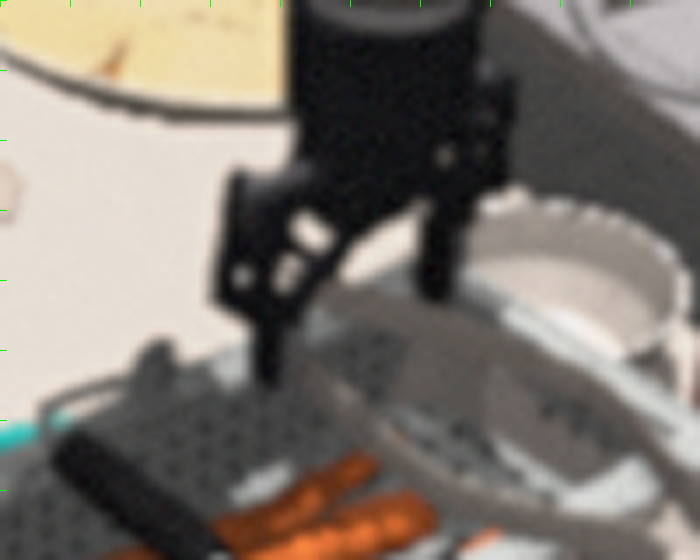

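Now the fingers straddle both arms: the near finger is in front of the near arm at (273,168), and the far one is behind the far arm at (297,156). Closing.

>>> {"op": "play_rows", "data": {"moves": [[[0,0,0],0],[[0,0,0],0],[[0,0,0],0],[[0,0,0],0],[[0,0,0],0],[[0,0,0],0]], "grip": -1, "squeeze": 35}}

```text
clock: 3.9
position: [642.3, 20.1, 165.8]
ee_rot: [[-0.216, 0.976, 0.001], [0.977, 0.216, -0.001], [-0.001, 0.001, -1.0]]
ft_force: [-1.4, -0.6, 5.7]
gripper_width: 0.731
```

>>> {"op": "play_rows", "data": {"moves": [[[0,0,-0.6],0],[[0,0,-1],0],[[0,0,-1],0],[[0,0,-1.4],0],[[0,0,-2],0],[[0,0,0],0]]}}

```text
clock: 4.65
position: [643.4, 20.2, 227.4]
ee_rot: [[-0.215, 0.977, 0.005], [0.977, 0.215, -0.001], [-0.002, 0.005, -1.0]]
ft_force: [0.2, -0.7, -1.8]
gripper_width: 0.721
```

```bash
python3 - <<'E'
from h import *
st()
crop("scene","s5.png",205,65,145,120,5)
crop("top","t5.png",205,110,110,70,7)
E
```

```text
t 4.65 p [643.4  20.2 227.4] yaw 0.217 F [ 0.2 -0.7 -1.8] w 0.721 q [ -8.  33.  81.   0.  67. -21.]
```

View pics/s5.png

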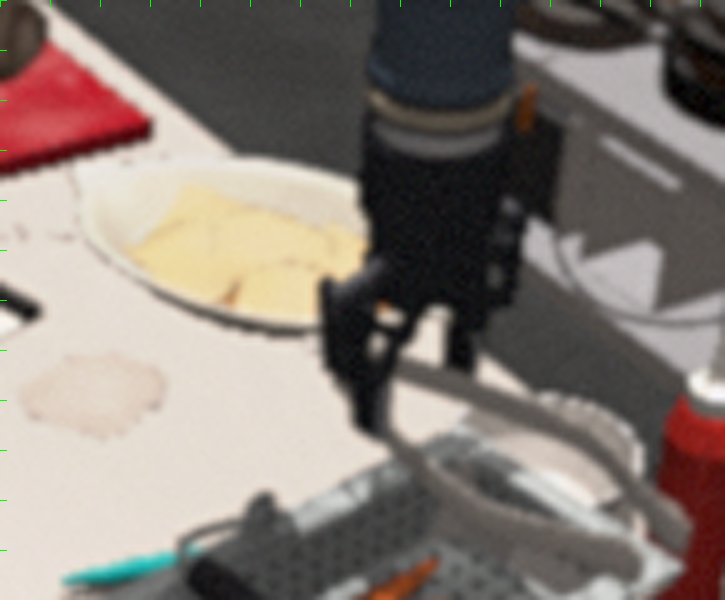

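View pics/t5.png

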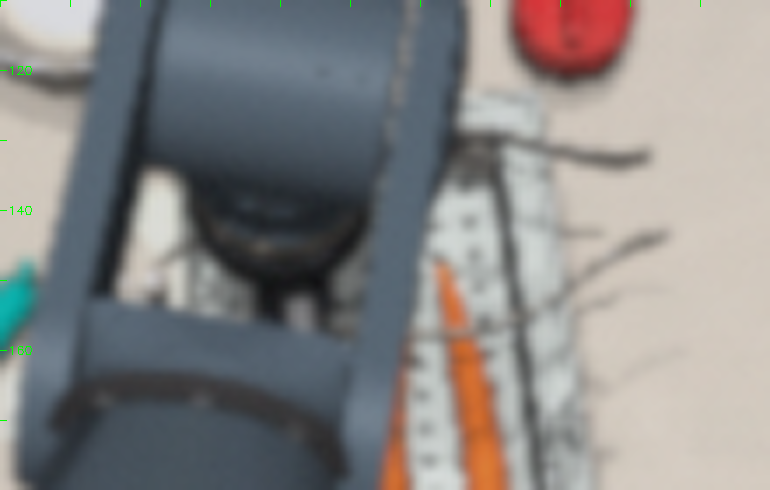

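Tongs held: width 0.72 ≈ 61 mm, and the scene image shows them clear of the rim at (300,165). I'll raise them and then carry them left.

>>> {"op": "play_rows", "data": {"moves": [[[0,0,-2],0],[[0,0,-3],0],[[0,0,-3],0],[[0,0,-1],0]]}}

```text
clock: 5.25
position: [642.5, 20.3, 316.0]
ee_rot: [[-0.215, 0.977, 0.002], [0.977, 0.215, -0.0], [-0.001, 0.002, -1.0]]
ft_force: [0.7, 0.6, -2.2]
gripper_width: 0.726
```

```bash
python3 - <<'E'
from h import *
st()
plan([480,400,300],np.pi/2,12)
E
```

```text
t 5.25 p [642.5  20.3 316. ] yaw 0.217 F [ 0.7  0.6 -2.2] w 0.726 q [ -8.  28.  75.   0.  77. -21.]
from [642.5  20.3 316. ] yaw 0.217 dyaw 1.354
[[[3.38,-0.64,0.13],-0.113],[[3.43,-0.26,0.13],-0.113],[[3.44,0.13,0.13],-0.113],[[3.4,0.52,0.13],-0.113],[[3.32,0.9,0.13],-0.113],[[3.2,1.27,0.13],-0.113],[[3.04,1.62,0.13],-0.113],[[2.84,1.95,0.13],-0.113],[[2.6,2.26,0.13],-0.113],[[2.33,2.54,0.13],-0.113],[[2.03,2.78,0.13],-0.113],[[1.7,2.99,0.13],-0.113]]
```

>>> {"op": "play_rows", "data": {"moves": [[[3.38,-0.64,0.13],-0.113],[[3.43,-0.26,0.13],-0.113],[[3.44,0.13,0.13],-0.113],[[3.4,0.52,0.13],-0.113],[[3.32,0.9,0.13],-0.113],[[3.2,1.27,0.13],-0.113],[[3.04,1.62,0.13],-0.113],[[2.84,1.95,0.13],-0.113],[[2.6,2.26,0.13],-0.113],[[2.33,2.54,0.13],-0.113],[[2.03,2.78,0.13],-0.113],[[1.7,2.99,0.13],-0.113]]}}

```text
clock: 6.75
position: [477.7, 400.5, 297.4]
ee_rot: [[-1.0, -0.006, -0.003], [-0.006, 1.0, -0.002], [0.003, -0.002, -1.0]]
ft_force: [1.0, -0.3, -0.0]
gripper_width: 0.724
```

>>> {"op": "play_rows", "data": {"moves": [[[0,0,3],0],[[0,0,5],0],[[0,0,5],0],[[0,0,5],0],[[0,0,3],0],[[0,0,1],0],[[0,0,0],0]]}}

```text
clock: 7.62
position: [478.7, 399.7, 78.5]
ee_rot: [[-1.0, -0.002, -0.002], [-0.002, 1.0, -0.001], [0.002, -0.001, -1.0]]
ft_force: [-0.6, 0.0, -1.1]
gripper_width: 0.721
```

```bash
python3 - <<'E'
from h import *
st()
crop("scene","s6.png",120,30,160,120,5)
crop("top","t6.png",60,100,150,120,5)
E
```

```text
t 7.62 p [478.7 399.7  78.5] yaw 1.573 F [-0.6  0.  -1.1] w 0.721 q [ 30.  43.  89.  -0.  48. -61.]
```

View pics/s6.png

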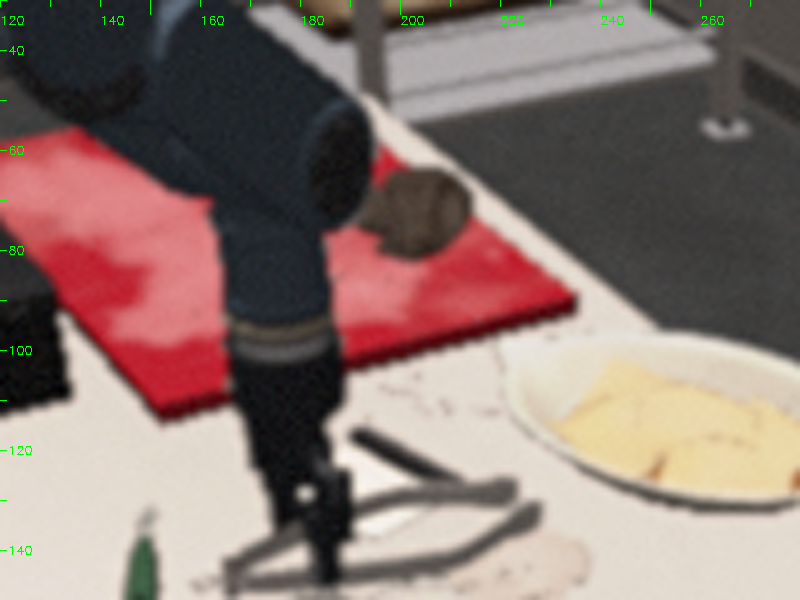

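View pics/t6.png

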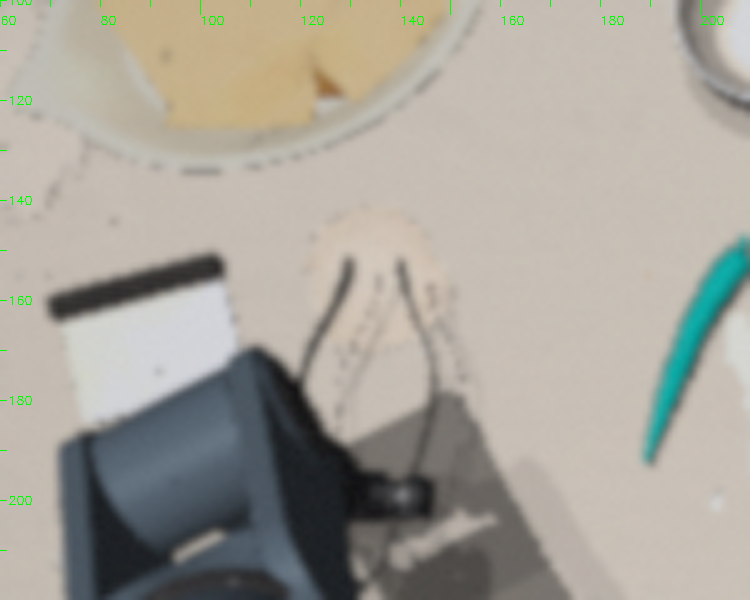

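The tongs hang level at (120–142, 152–200) in the top image, clear of the grater, the dish and the carrots. Next I'll lower them slowly.

>>> {"op": "play_rows", "data": {"moves": [[[0,0,2],0],[[0,0,2],0],[[0,0,1.2],0],[[0,0,0.5],0],[[0,0,0.3],0],[[0,0,0],0],[[0,0,0],0]]}}

```text
clock: 8.6
position: [479.4, 400.1, 19.8]
ee_rot: [[-1.0, -0.002, 0.001], [-0.002, 1.0, 0.0], [-0.001, 0.0, -1.0]]
ft_force: [-0.1, -0.4, -1.5]
gripper_width: 0.724
```

>>> {"op": "play_rows", "data": {"moves": [[[0,0,0.2],0],[[0,0,0.2],0],[[0,0,0.2],0],[[0,0,0],0]]}}

```text
clock: 9.1
position: [479.7, 400.3, 18.1]
ee_rot: [[-1.0, -0.003, 0.002], [-0.003, 1.0, 0.001], [-0.002, 0.001, -1.0]]
ft_force: [-5.1, -2.9, 24.9]
gripper_width: 0.721
```

>>> {"op": "play_rows", "data": {"moves": [[[0,0,-0.2],0],[[0,0,-0.1],0],[[0,0,0],0]]}}

```text
clock: 9.48
position: [479.6, 400.3, 18.5]
ee_rot: [[-1.0, -0.002, 0.002], [-0.002, 1.0, 0.001], [-0.002, 0.001, -1.0]]
ft_force: [-2.2, -0.7, 9.5]
gripper_width: 0.724
```

```bash
python3 - <<'E'
from h import *
st()
crop("scene","s7.png",140,90,120,80,6)
E
```

```text
t 9.47 p [479.6 400.3  18.5] yaw 1.573 F [-2.2 -0.7  9.5] w 0.724 q [ 30.  48.  90.  -0.  42. -61.]
```

View pics/s7.png

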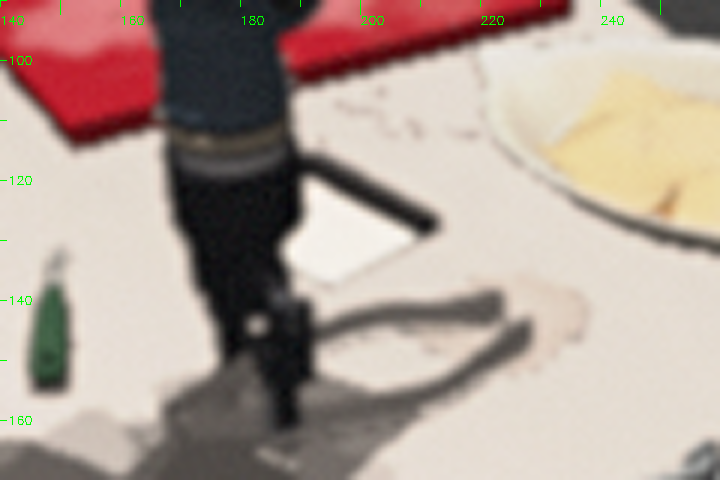

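The tongs rest on the table, with the tips at (222,142) and (226,147) and their shadows touching. Opening and backing off.

>>> {"op": "play_rows", "data": {"moves": [[[0,0,0],0],[[0,0,0],0],[[0,0,0],0],[[0,0,0],0]], "grip": 1}}

```text
clock: 10.02
position: [479.0, 399.9, 16.1]
ee_rot: [[-1.0, -0.002, -0.0], [-0.002, 1.0, -0.0], [0.0, -0.0, -1.0]]
ft_force: [-0.2, -0.2, -0.5]
gripper_width: 1.0
```

>>> {"op": "play_rows", "data": {"moves": [[[0,0,-1],0],[[0,0,-2],0],[[0,0,-3],0],[[0,0,-5],0],[[0,0,-6],0],[[0,0,-6],0],[[0,0,-5],0],[[0,0,0],0]]}}

```text
clock: 11.02
position: [481.2, 401.4, 303.7]
ee_rot: [[-1.0, -0.002, 0.012], [-0.002, 1.0, 0.007], [-0.012, 0.007, -1.0]]
ft_force: [0.5, -0.8, -0.5]
gripper_width: 1.004
```

```bash
python3 - <<'E'
from h import *
st()
plan([502.5,-48,300],0.15,12)
crop("top","t8.png",60,100,160,120,5)
E
```

```text
t 11.03 p [481.2 401.4 303.7] yaw 1.573 F [ 0.5 -0.8 -0.5] w 1.004 q [ 30.  27.  78.   0.  74. -61.]
from [481.2 401.4 303.7] yaw 1.573 dyaw -1.423
[[[-0.17,-3.75,0.03],0.119],[[-0.61,-3.7,0.03],0.119],[[-1.04,-3.6,0.03],0.119],[[-1.46,-3.45,0.03],0.119],[[-1.86,-3.25,0.03],0.119],[[-2.23,-3.01,0.03],0.119],[[-2.57,-2.73,0.03],0.119],[[-2.88,-2.4,0.03],0.119],[[-3.14,-2.05,0.03],0.119],[[-3.36,-1.66,0.03],0.119],[[-3.53,-1.25,0.03],0.119],[[-3.66,-0.82,0.03],0.119]]
```

View pics/t8.png

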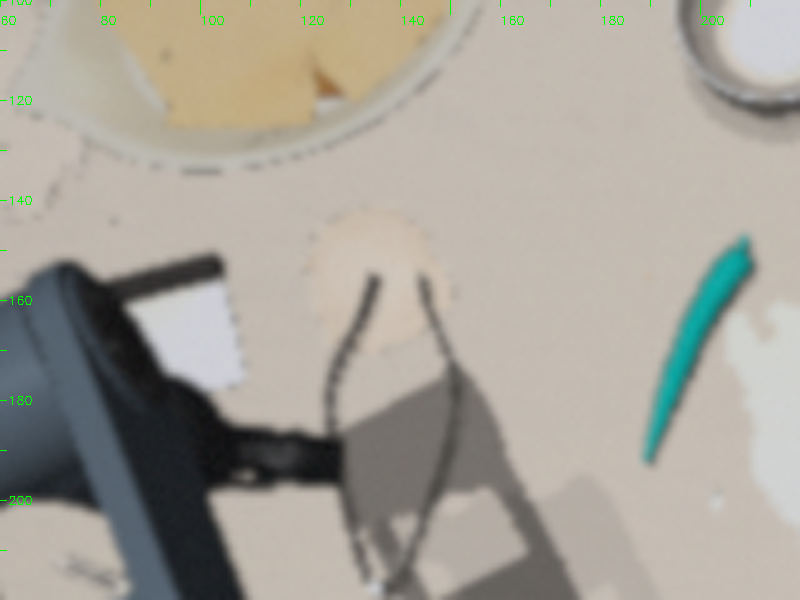

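The tongs lie flat on the table at (125–150, 155–217) in the top image. Before I reach for the handle, I'll look at the pan again.

```bash
python3 - <<'E'
from h import *
crop("top","t9.png",222,165,80,65,9)
crop("scene","s9.png",200,150,110,90,7)
E
```

```text
(no output)
```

View pics/t9.png

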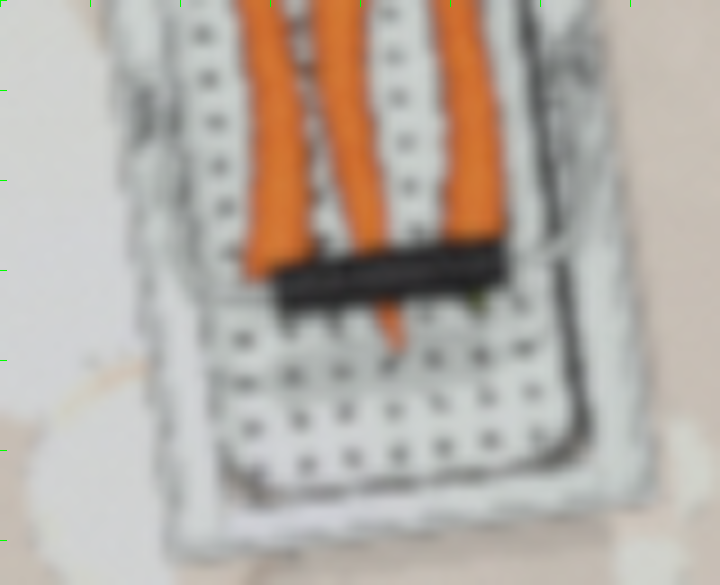

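View pics/s9.png

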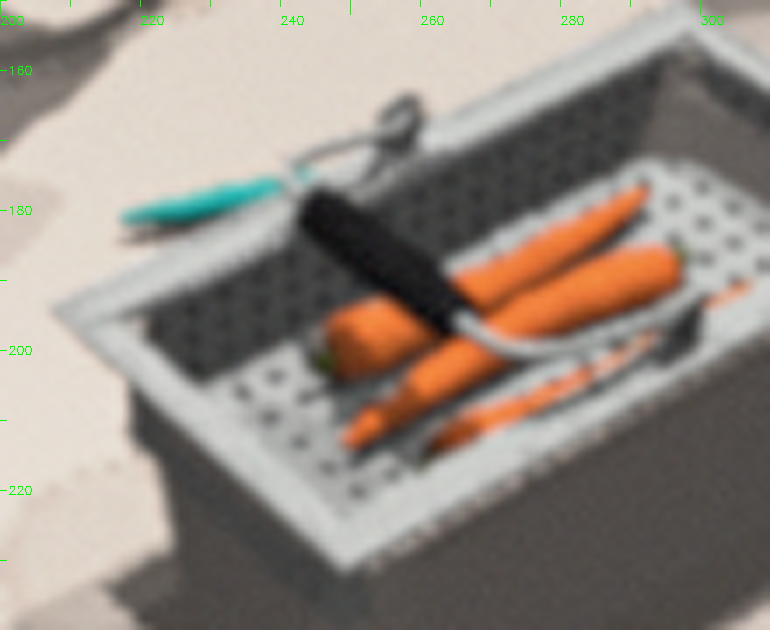

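```bash
python3 - <<'E'
from h import *
for n,a,b in [("L",(245.3,179.8),(253.2,196.8)),("R",(265.3,194.5),(277.8,194.1)),("mid",(255,187),(265.5,195.4))]:
    p,e=tri(a,b);print(n,p.round(1),round(e,1))
for x in [(502.4,-47.6,186),(499,-47.6,186)]: print([np.round(proj(n,x),1) for n in("scene","top")])
E
```

```text
L [494.9  -9.9 184.4] 1.6
R [506.3 -87.2 186.9] 3.4
mid [500.6 -48.5 185.5] 2.2
[array([255. , 186.5]), array([265.4, 194.5])]
[array([253.9, 186.9]), array([265.4, 195.6])]
```

>>> {"op": "play_rows", "data": {"moves": [[[-0.17,-3.75,0.03],0.119],[[-0.61,-3.7,0.03],0.119],[[-1.04,-3.6,0.03],0.119],[[-1.46,-3.45,0.03],0.119],[[-1.86,-3.25,0.03],0.119],[[-2.23,-3.01,0.03],0.119],[[-2.57,-2.73,0.03],0.119],[[-2.88,-2.4,0.03],0.119],[[-3.14,-2.05,0.03],0.119],[[-3.36,-1.66,0.03],0.119],[[-3.53,-1.25,0.03],0.119],[[-3.66,-0.82,0.03],0.119]]}}

```text
clock: 12.68
position: [497.9, -50.2, 290.8]
ee_rot: [[-0.14, 0.99, -0.004], [0.99, 0.14, 0.002], [0.002, -0.004, -1.0]]
ft_force: [0.5, 0.6, -0.9]
gripper_width: 1.001
```

>>> {"op": "play_rows", "data": {"moves": [[[0.1,0.3,2],-0.007],[[0,0,2],0],[[0,0,2],0],[[0,0,1],0],[[0,0,0],0],[[0,0,0],0]]}}

```text
clock: 13.42
position: [502.3, -48.0, 223.0]
ee_rot: [[-0.152, 0.988, 0.001], [0.988, 0.152, -0.0], [-0.0, 0.0, -1.0]]
ft_force: [-0.2, 0.0, 0.8]
gripper_width: 1.002
```

```bash
python3 - <<'E'
from h import *
st()
crop("scene","s10.png",200,110,120,90,6)
E
```

```text
t 13.43 p [502.3 -48.  223. ] yaw 0.152 F [-0.2  0.   0.8] w 1.002 q [-18.  23. 101.  -0.  57. -27.]
```

View pics/s10.png

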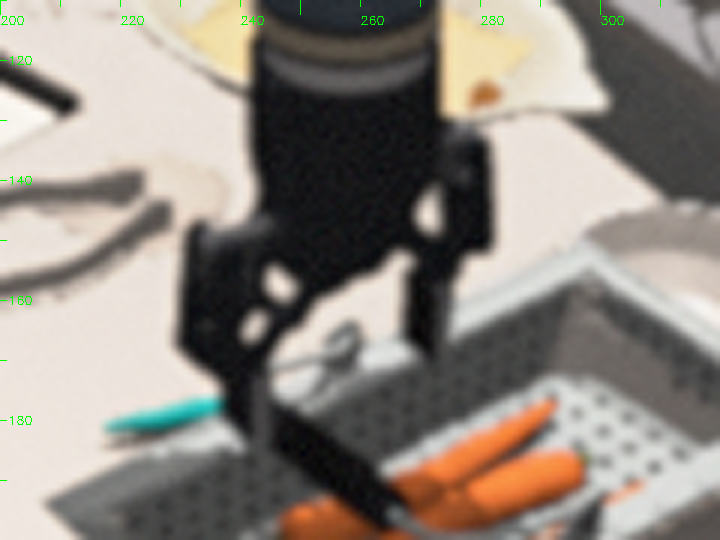

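The fingers straddle the sleeve at (240,183) and (271,168). I'll lower to the grasp height and close.

>>> {"op": "play_rows", "data": {"moves": [[[0,-0.1,1.3],0],[[0,0,1.3],0],[[0,0,1],0],[[0,0,0.6],0],[[0,0,0],0]]}}

```text
clock: 14.1
position: [500.7, -48.0, 180.1]
ee_rot: [[-0.151, 0.988, -0.001], [0.988, 0.151, 0.0], [0.001, -0.001, -1.0]]
ft_force: [0.3, -0.6, -0.4]
gripper_width: 0.997
```

>>> {"op": "play_rows", "data": {"moves": [[[0,0,0],0],[[0,0,0],0],[[0,0,0],0],[[0,0,0],0],[[0,0,0],0],[[0,0,0],0]], "grip": -1, "squeeze": 60}}

```text
clock: 14.85
position: [500.8, -48.1, 180.8]
ee_rot: [[-0.152, 0.988, -0.0], [0.988, 0.152, -0.0], [0.0, -0.0, -1.0]]
ft_force: [-1.5, 0.6, 1.0]
gripper_width: 0.238
```

```bash
python3 - <<'E'
from h import *
st()
crop("scene","s11.png",200,110,120,90,6)
E
```

```text
t 14.85 p [500.8 -48.1 180.8] yaw 0.152 F [-1.5  0.6  1. ] w 0.238 q [-18.  26. 103.  -0.  50. -27.]
```

View pics/s11.png

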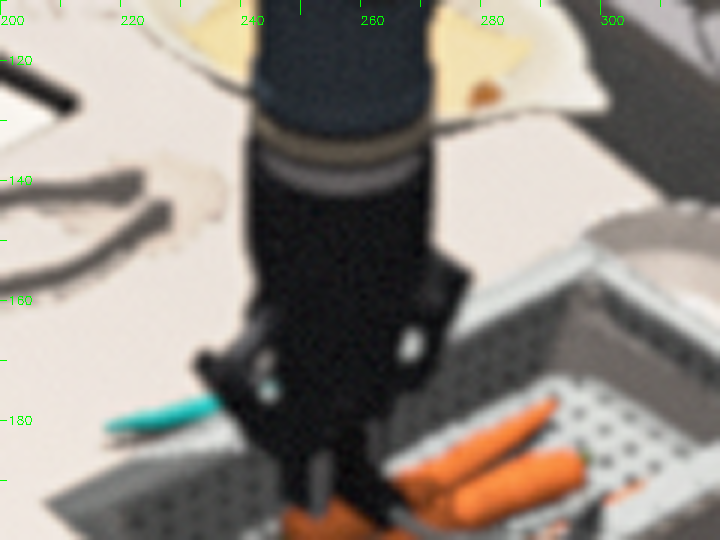

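```bash
python3 -c "
import numpy as np
f=np.linspace(.2,np.pi/2,13)
print([[[0,round(7.5*(np.cos(a)-np.cos(b)),2),round(7.5*(np.sin(a)-np.sin(b)),2)],0] for a,b in zip(f,f[1:])])"
```

```text
[[[0, np.float64(0.22), np.float64(-0.83)], 0], [[0, np.float64(0.31), np.float64(-0.8)], 0], [[0, np.float64(0.4), np.float64(-0.76)], 0], [[0, np.float64(0.48), np.float64(-0.71)], 0], [[0, np.float64(0.56), np.float64(-0.65)], 0], [[0, np.float64(0.63), np.float64(-0.58)], 0], [[0, np.float64(0.69), np.float64(-0.5)], 0], [[0, np.float64(0.75), np.float64(-0.42)], 0], [[0, np.float64(0.79), np.float64(-0.33)], 0], [[0, np.float64(0.82), np.float64(-0.24)], 0], [[0, np.float64(0.84), np.float64(-0.15)], 0], [[0, np.float64(0.85), np.float64(-0.05)], 0]]
```

>>> {"op": "play_rows", "data": {"moves": [[[0,0.22,-0.83],0],[[0,0.31,-0.8],0],[[0,0.4,-0.76],0],[[0,0.48,-0.71],0],[[0,0.56,-0.65],0],[[0,0,0],0]]}}

```text
clock: 15.65
position: [521.0, -45.0, 218.9]
ee_rot: [[-0.152, 0.988, 0.001], [0.988, 0.152, -0.0], [-0.0, 0.001, -1.0]]
ft_force: [-3.7, -0.2, 1.7]
gripper_width: 0.239
```

>>> {"op": "play_rows", "data": {"moves": [[[0,0.63,-0.58],0],[[0,0.69,-0.5],0],[[0,0.75,-0.42],0],[[0,0.79,-0.33],0],[[0,0,0],0]]}}

```text
clock: 16.27
position: [550.0, -40.5, 237.0]
ee_rot: [[-0.152, 0.988, 0.002], [0.988, 0.152, 0.0], [-0.0, 0.002, -1.0]]
ft_force: [-1.9, 2.8, 4.2]
gripper_width: 0.237
```

>>> {"op": "play_rows", "data": {"moves": [[[0,0.82,-0.24],0],[[0,0.84,-0.15],0],[[0,0.85,-0.05],0],[[0,0,0],0],[[0,0,0],0]]}}

```text
clock: 16.9
position: [573.7, -36.8, 240.9]
ee_rot: [[-0.152, 0.988, 0.0], [0.988, 0.152, 0.0], [0.0, 0.0, -1.0]]
ft_force: [0.1, 3.3, 3.7]
gripper_width: 0.233
```

```bash
python3 - <<'E'
from h import *
st()
crop("scene","s12.png",200,110,150,115,5)
crop("top","t12.png",215,110,100,120,5)
E
```

```text
t 16.9 p [573.7 -36.8 240.9] yaw 0.152 F [0.1 3.3 3.7] w 0.233 q [-15.  27.  90.   0.  64. -24.]
```

View pics/s12.png

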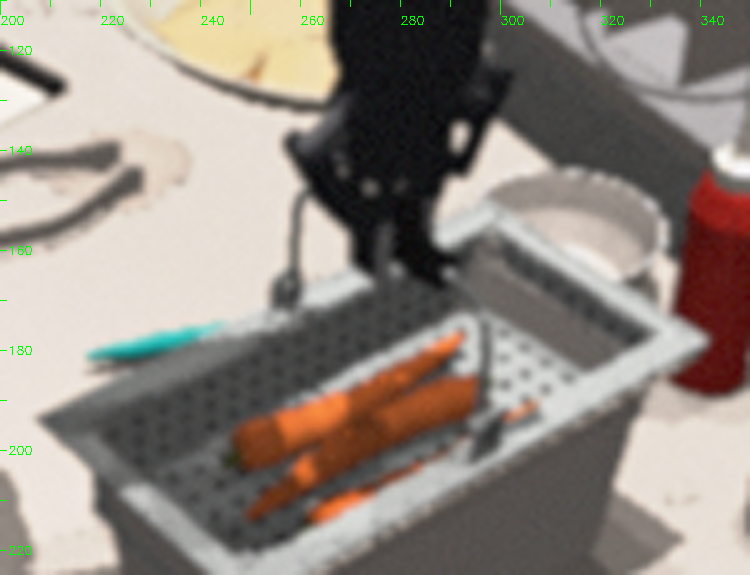

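View pics/t12.png

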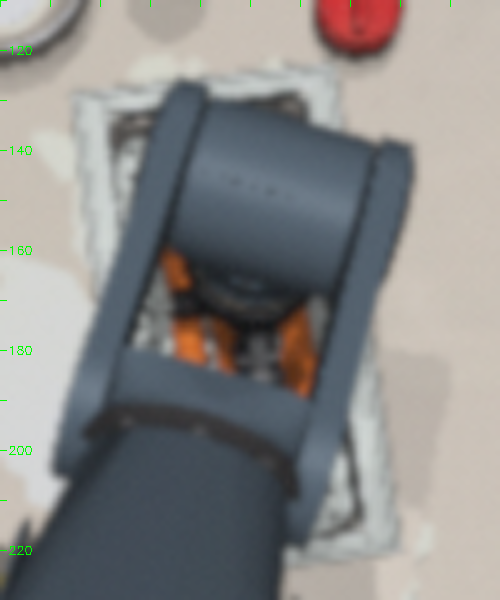

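The handle is upright: its wires stand vertical at (258,155) and (296,185), and the fingers hold the sleeve. I'll start the lift slowly with a firmer squeeze.

>>> {"op": "play_rows", "data": {"moves": [[[0,0,0],0],[[0,0,-0.2],0],[[0,0,-0.3],0],[[0,0,-0.5],0],[[0,0,-0.5],0],[[0,0,-0.5],0],[[0,0,0],0]], "squeeze": 100}}

```text
clock: 17.88
position: [573.9, -37.1, 261.6]
ee_rot: [[-0.151, 0.988, 0.001], [0.988, 0.151, -0.0], [-0.001, 0.001, -1.0]]
ft_force: [0.3, 0.0, -6.3]
gripper_width: 0.224
```

```bash
python3 - <<'E'
from h import *
st()
crop("scene","s13.png",200,110,150,115,5)
E
```

```text
t 17.88 p [573.9 -37.1 261.6] yaw 0.152 F [ 0.3  0.  -6.3] w 0.224 q [-15.  25.  88.  -0.  66. -24.]
```

View pics/s13.png

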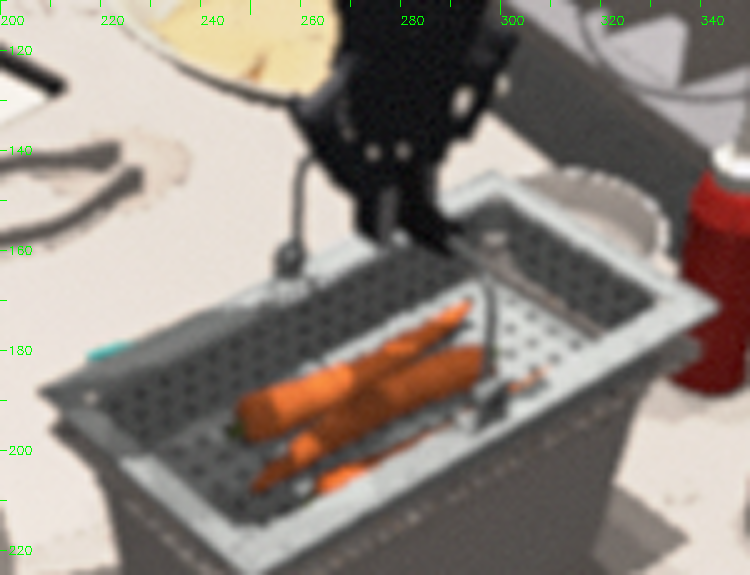

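The insert is rising level, and the pan is still in place (its rim shows at (210,197)). Continuing up.

>>> {"op": "play_rows", "data": {"moves": [[[0,0,-0.6],0],[[0,0,-0.7],0],[[0,0,-0.7],0],[[0,0,-0.7],0],[[0,0,-0.7],0],[[0,0,-0.7],0],[[0,0,-0.7],0],[[0,0,-0.7],0],[[0,0,-0.7],0],[[0,0,-0.5],0],[[0,0,-0.3],0],[[0,0,0],0]]}}

```text
clock: 19.42
position: [573.6, -37.0, 331.1]
ee_rot: [[-0.151, 0.988, 0.0], [0.988, 0.151, -0.0], [-0.0, 0.0, -1.0]]
ft_force: [0.6, -0.2, -6.6]
gripper_width: 0.225
```

```bash
python3 - <<'E'
from h import *
st()
crop("scene","s14.png",195,80,155,118,5)
crop("top","t14.png",215,105,110,118,5)
E
```

```text
t 19.43 p [573.6 -37.  331.1] yaw 0.152 F [ 0.6 -0.2 -6.6] w 0.225 q [-15.  21.  83.  -0.  76. -24.]
```

View pics/s14.png

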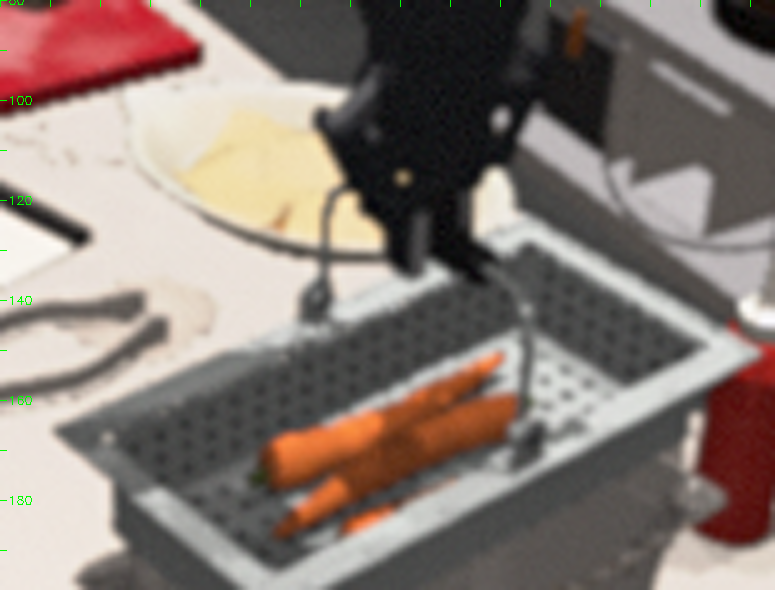

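View pics/t14.png

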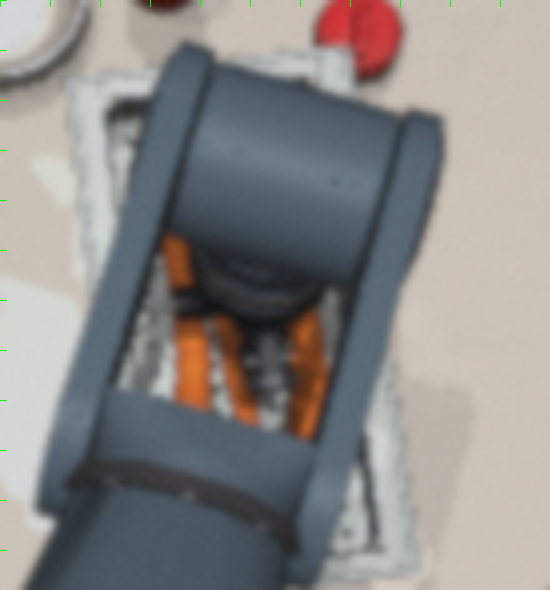

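The insert with all three carrots hangs above the pan, tray bottom visible around (220,190). I'll hold for about 4 s and check level in between.

>>> {"op": "play_rows", "data": {"moves": [[[0,0,0],0],[[0,0,0],0],[[0,0,0],0],[[0,0,0],0],[[0,0,0],0],[[0,0,0],0],[[0,0,0],0],[[0,0,0],0],[[0,0,0],0],[[0,0,0],0],[[0,0,0],0],[[0,0,0],0]]}}

```text
clock: 21.02
position: [573.6, -37.0, 330.9]
ee_rot: [[-0.151, 0.988, -0.0], [0.988, 0.151, -0.0], [-0.0, -0.0, -1.0]]
ft_force: [-0.2, -0.3, -6.2]
gripper_width: 0.225
```

```bash
python3 - <<'E'
from h import *
st()
crop("scene","s15.png",195,105,155,118,5)
c=manip.read_camera("scene");cv2.imwrite("pics/full15.png",cv2.cvtColor(c["img"],cv2.COLOR_RGB2BGR))
from scipy.optimize import least_squares
from scipy.spatial.transform import Rotation as Ro
S=[(301,123),(346.3,150.2),(206,166)]
L=np.array([(163,88,0),(163,-88,0),(-163,88,0)])
def res(p):
    P=Ro.from_euler("ZYX",[p[3],p[4],p[5]]).apply(L)+p[:3]
    return [x for q,s in zip(P,S) for x in np.subtract(proj("scene",q),s)]
f=least_squares(lambda p:res([574,-37,p[0],.15,p[1],p[2]]),[245,0,0]);print(f.x,np.round(f.fun,1))
E
```

```text
t 21.02 p [573.6 -37.  330.9] yaw 0.152 F [-0.2 -0.3 -6.2] w 0.225 q [-15.  21.  83.  -0.  76. -24.]
[ 2.42242889e+02 -1.23064771e-02 -2.66549521e-03] [-1.4 -0.1  0.7  0.1 -1.8  0.1]
```

View pics/s15.png

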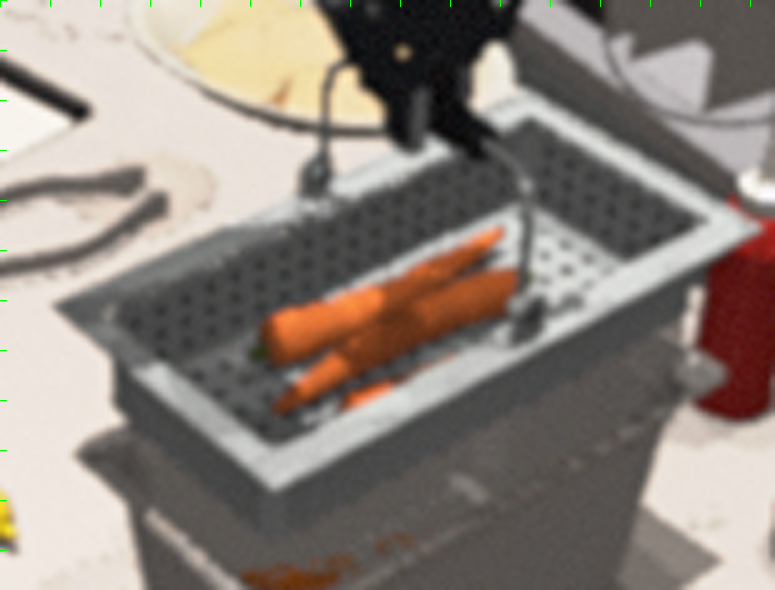

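View pics/full15.png

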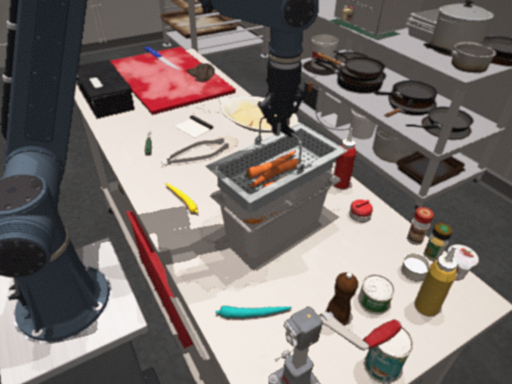

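It is level within about 1°, with the flange at about 242 mm, so the underside is about 35 mm over the rim. I'll hold the rest of the drain.

>>> {"op": "play_rows", "data": {"moves": [[[0,0,0],0],[[0,0,0],0],[[0,0,0],0],[[0,0,0],0],[[0,0,0],0],[[0,0,0],0],[[0,0,0],0],[[0,0,0],0],[[0,0,0],0],[[0,0,0],0],[[0,0,0],0],[[0,0,0],0]]}}

```text
clock: 22.62
position: [573.6, -37.0, 330.9]
ee_rot: [[-0.151, 0.988, 0.0], [0.988, 0.151, -0.0], [-0.0, 0.0, -1.0]]
ft_force: [0.5, -0.0, -6.2]
gripper_width: 0.219
```

>>> {"op": "play_rows", "data": {"moves": [[[0,0,0],0],[[0,0,0],0],[[0,0,0],0],[[0,0,0],0],[[0,0,0],0],[[0,0,0],0],[[0,0,0],0],[[0,0,0],0],[[0,0,0],0],[[0,0,0],0],[[0,0,0],0],[[0,0,0],0]]}}

```text
clock: 24.12
position: [573.6, -37.0, 330.9]
ee_rot: [[-0.151, 0.988, -0.0], [0.988, 0.151, 0.0], [0.0, -0.0, -1.0]]
ft_force: [0.0, 0.1, -6.7]
gripper_width: 0.225
```

```bash
python3 - <<'E'
from h import *
st()
crop("scene","s16.png",195,105,155,118,5)
manip.sign_off(); st()
E
```

```text
t 24.12 p [573.6 -37.  330.9] yaw 0.152 F [ 0.   0.1 -6.7] w 0.225 q [-15.  21.  83.   0.  76. -24.]
the job is handed in; nothing more can be done
the job is handed in; nothing more can be done
```

View pics/s16.png

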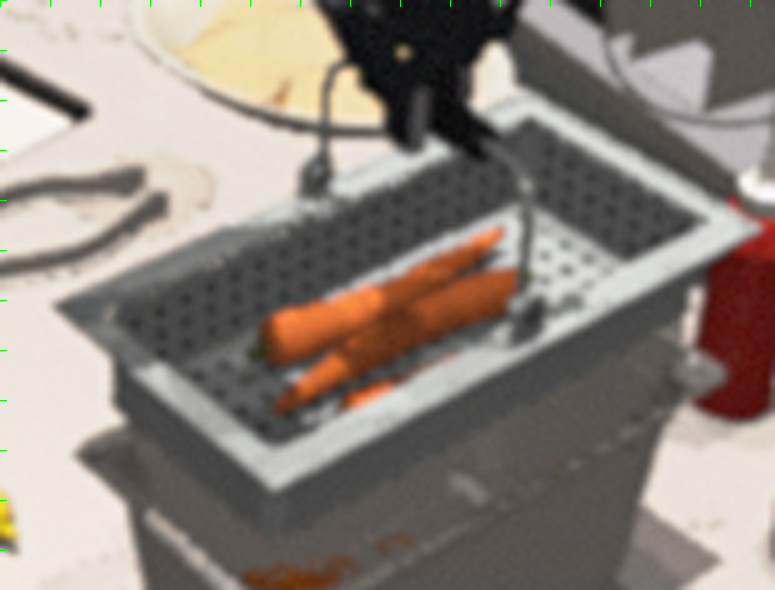

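The job is done and handed in at 24.1 s. I laid the tongs on the clear stretch of table to the left, swung the handle upright along its arc, and lifted the insert with all three carrots about 9 cm straight up. I held it still for 4.7 s, and it is still in the grip.

Last checks:
- **Level and height:** the insert is level within about 1°. Its underside is about 35 mm above the pan's rim.
- **Load:** the wrist reads a steady 6.2–6.7 N, and the position did not change over the hold.
- **Surroundings:** in the pictures the pan stands where it was, and the tongs lie flat, clear of everything.
- **Forces:** the highest wrist force I read was about 25 N, when the tongs touched the table.

One reading disagreed. The tongs touched the table about 9 mm earlier than I had worked out. I eased off a few millimetres before opening, and later pictures show them lying properly.

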